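Inspect a cast ring on the dome under a loupe at the marked focal height

ROBOT

A 6-joint arm with a two-finger parallel gripper is mounted at the origin on a cart in front of the work surface, level with it; the furniture and walls round the work are solid. World frame = base frame: x ahead of the robot, y to its left, z up, the work surface at z = 0. Lengths are in m, angles in rad, forces in N, time in s.
With the tool pointing down it reaches from about 0.275 to 0.75 m from the base axis. Payload 10.2 kg.
Tool frame: the origin (TCP) lies midway between the tips of the shut fingers; the grasp point (between the pads) lies 19 mm behind it; z points along the fingers, y is the line along which they close (so a half turn about z gives the same grasp; the last joint's range is limited). The gripper opens to 88 mm and grips with 3 to 60 N. Pads are 18 mm wide; open, the fingers measure 123 mm over their backs; the gripper's body (75 mm by 187 mm) begins 45 mm behind the grasp point.
Start: joints at [-1.532, 0.313, 1.498, -0, 1.331, -0.223], TCP at [0.136, -0.507, 0.239] pointing down, gripper open.
Joint ranges: [-2.94, 2.94], [-0.97, 2.17], [0.19, 2.56], [-1.23, 4.37], [0.02, 3.11], [-2.88, 2.88]. Speed limits (rad/s): [2.39, 2.39, 3.01, 3.14, 3.14, 3.14].

INTERFACE

Orientations are given as a unit quaternion [w, x, y, z].
In Python, from station import read_state, read_camera, finish_job gives the robot as it stands.
- The arm moves only by the shell command python3 -m pendant 'ROWS' [FORCE]. ROWS is JSON, one flat list of numbers, 7 for each row, row after row: the turn, a rotation vector about the tool's x, y, z in units of 60 degrees (1.0 is 60 degrees), then the shift along the tool's x, y, z in units of 250 mm (1.0 is 250 mm), then the closure, from -1 (fully open) to 1 (shut). A call has 1 to 20 rows; each row shifts and turns the commanded pose from where the row before left it, along the tool's axes as they then stand; what a row does not reach is not made up. A row lasts 1/12 s, in which the tool goes at most 41.7 mm and 7.16 degrees, less where a joint would pass 70% of its speed; a pose out of reach is approached as far as the arm can. A call with a number of a shift or a turn outside -1 to 1 is refused whole. A call with a gripper value outside its range is refused whole. The fingers move at their own pace and stop on an object; FORCE is the grip in N (left out, the last holds). Time passes only in rows, so rows that do not move let the fingers close. It gives the time, the measured TCP pose, the force, the opening and the grip force at its end, in the units of the state.
- read_state(): the state, without advancing time (a new reading comes with each control period).
- read_camera(name): name is "side" or "top" or "wrist"; returns a dict with "color" (384x512x3 uint8, red, green, blue), "z_map" (384x512 float32, m along the optical axis (not along the pixel's ray), 0 where there is no reading), "fx", "fy", "cx", "cy" (pixels), "R" (3x3) and "t" (3): a world point X has camera coordinates R X + t. Camera axes: x right, y down, z forward; pixel columns grow to the right and rows downward; lengths in m; the calibration is good to about 2 mm. A picture is of the moment at which its call begins.
- finish_job(): hands the job in; it is judged then, once.
The state is a dict: "time": time; "joint_pos": joint angles; "dq": joint speeds; "effort": joint torques, N m; "ee_pos": TCP position; "ee_rot": TCP orientation; "wrist_force": force on the tool from outside, world axes, zero at the start; "wrist_torque": the same for the moment, N m; "grip_width": finger opening in m; "grip_force": force on a finger pad.
Only numpy, scipy, OpenCV 4.12 (cv2) and the standard library are available. Lean on these libraries where they do the work, as an engineer would, in place of code of your own. Each camera call takes 0.05 s, during which the arm holds its last target. There are 200 camera calls.

TASK

Pick up the brass ring, balance it level and centred on the plaster dome of the focus stand and let go of it. Then take the loupe and finish still holding it in the air right way up, level and still, its lens centred over the ring and its underside level with the top of the collar on the stand's post, touching neither ring nor stand with it. Leave the collar where it is set, and do not disturb the plaster cone, the tin and the spiky casting.

Things in the scene. Friction and masses are not known exactly. Their poses are not given: they have to be found in the camera images.
- ring: Loose plain brass ring lying flat on the bench, 40 mm outside diameter, 24 mm bore, 8 mm high, about 30 g. Origin: centre of its underside, z up along its axis. Centred on the dome it rests with its underside 3 mm below the top of the dome; friction alone keeps it there, so set down 4 mm off centre it lies tilted.
- loupe: Loose folding loupe lying flat, about 50 g: round black lens head (32 mm wide, 15 mm high) and a pale flat handle, 16 mm wide along x and 9 mm high, that sticks out towards -y and ends 25 mm from the origin; 17 mm of it stand clear of the head and can be pinched across x, 18 mm to -y of the origin. Origin: in its underside, z up.
- lens (a point): Centre of the round head's underside on the loupe, 8 mm to +y of the loupe's origin; axes as the loupe's.
- stand: Focus stand, fixed to the bench: a dark walnut block 55 x 150 x 18 mm, long along its y. Origin: centre of its underside. At 45 mm towards its -y end a plaster dome is fixed (44 mm wide, 20 mm high). At 60 mm towards its +y end stands a steel post 8 mm thick whose top is 138 mm above the bench; on it sits the collar.
- dome_top (a point): Top of the plaster dome, 38 mm above the bench; axes as the stand's. Beware of the room's overhead shelf behind it: from 0.65 m ahead of the robot's base axis onwards, between y = -0.21 and 0.03 m, its underside 0.59 m above the bench; swing a tall arm past it drawn in.
- mark (a point): Centre of the top face of the collar on the post (a dark steel collar 10 mm high whose top edge is a thin brass flange 26 mm wide; a small thumbscrew points to +y of the stand). The height of this face above the bench is the marked focal height, set between 85 and 120 mm; friction holds the collar where it is set.
- cone: Bystander: plaster cone with a round top, 31 mm wide, 34 mm high, standing. Origin: centre of its underside.
- tin: Bystander: round tin with its lid on, 64 mm wide, 22 mm high. Origin: centre of its underside.
- casting: Bystander: spiky raw metal casting, 31 x 41 x 32 mm. Origin: centre of its underside.
Not all that is in view belongs to the job. Of the things like the loupe, leave any that is brown, pink or red; of the rest the larger one is meant.

How it is judged:
By the outcome, as a careful person would: the job done as asked, in the order asked, and still so for the second after the job is handed in, while the arm keeps its last pose, push and grip.
It also fails if it takes over 58 s, if anything falls off the work surface, if the arm or the gripper's body presses on something with over 40 N, if the wrist force passes 120 N, or if a joint passes its speed limit or range.

## Working session

There is one attempt and no reset: what is moved stays moved. The work goes in short steps, Python scripts to look and compute and a shell command to move; the robot and the scene stay as the last step left them, time stands still between calls to the robot, and variables do not carry over. Pictures are saved under pics/ and viewed, at most 10 in all, crops included, and the job is handed in when it is done.

```bash
mkdir -p pics; ls; cat > h.py <<'E'
import numpy as np, cv2
from station import read_state, read_camera
def save(name,fn):
    c=read_camera(name); np.savez('pics/'+fn+'.npz',**c)
    cv2.imwrite('pics/'+fn+'.png',cv2.cvtColor(c['color'],cv2.COLOR_RGB2BGR)); return c
def load(fn): return dict(np.load('pics/'+fn+'.npz'))
def px(c,u,v,z=None):
    "pixel->world; z: intersect plane world z, else depth map"
    d=np.array([(u-c['cx'])/c['fx'],(v-c['cy'])/c['fy'],1.0]); R=c['R'];o=-R.T@c['t']; r=R.T@d
    if z is None:
        k=float(c['z_map'][int(round(v)),int(round(u))])
    else: k=(z-o[2])/r[2]
    return o+k*r
def proj(c,X):
    p=c['R']@np.asarray(X)+c['t']; return np.array([c['fx']*p[0]/p[2]+c['cx'],c['fy']*p[1]/p[2]+c['cy']])
E
python3 - <<'E'
from h import *
a=save('top','t0');b=save('side','s0')
for c in(a,b): print(c['fx'],c['R'].round(3).tolist(),(-c['R'].T@c['t']).round(3))
print(read_state())
cv2.imwrite('pics/ts.png',cv2.resize(np.vstack([cv2.imread('pics/t0.png'),cv2.imread('pics/s0.png')]),(400,600)))
E
```

```text
pics
352.4244649541459 [[-0.027, -1.0, -0.014], [-0.987, 0.029, -0.156], [0.157, 0.01, -0.988]] [0.379 0.042 1.038]
417.6692158419479 [[-0.863, -0.505, 0.016], [-0.353, 0.58, -0.734], [0.361, -0.639, -0.679]] [0.17  0.647 0.726]
{'time': 0.1, 'joint_pos': array([-1.53241506e+00,  3.13369952e-01,  1.49832881e+00, -1.41222485e-05,
        1.33100393e+00, -2.23436645e-01]), 'dq': array([-0.00141525,  0.00072433, -0.00241342, -0.00049217, -0.00118264,
        0.00030139]), 'effort': array([ 2.23929943e-03, -4.02817047e+01, -2.52646279e+01,  6.96071237e-02,
        3.42907885e-02, -6.29974170e-05]), 'ee_pos': array([ 0.13584735, -0.50690033,  0.23824279]), 'ee_rot': array([-5.53282225e-04,  9.91443280e-01,  1.30537021e-01,  4.44529074e-05]), 'wrist_force': array([-0.56127656, -0.19823701,  0.18322156]), 'wrist_torque': array([ 0.06705777, -0.04640082,  0.03511582]), 'grip_force': 0.0, 'grip_width': 0.08815512168757875}
```

View pics/t0.png

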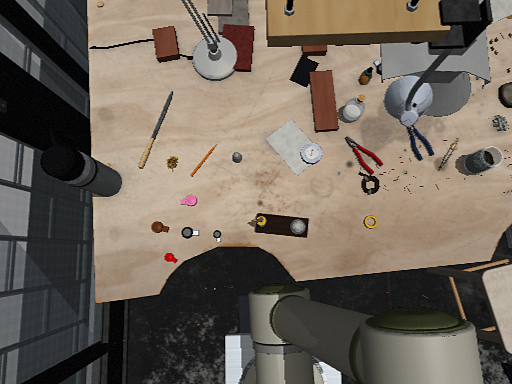

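View pics/s0.png

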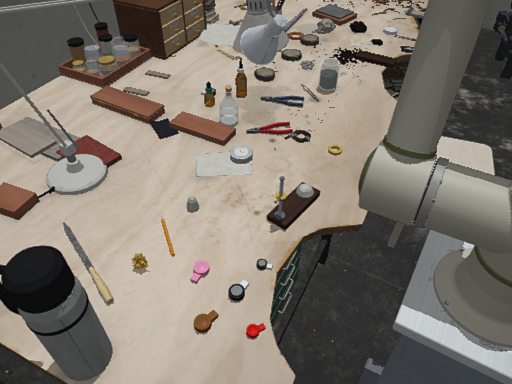

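Top view: the stand is at (282,225), dome at (298,227), post/collar at (261,222), ring at (371,222). The tin is at (311,153), the cone at (237,157) and the casting at (172,162).
Loupe candidates: black (188,232), small black (217,236), brown (160,227), pink (189,200), red (170,258). The larger black one at (188,232), seen in the side view at (237,292), fits: it isn't an excluded colour and is bigger than the other black one. I'll confirm it in a crop.

```bash
python3 - <<'E'
from h import *
t=cv2.imread('pics/t0.png');s=cv2.imread('pics/s0.png')
def crop(im,u,v,w,h,k): return cv2.resize(im[v:v+h,u:u+w],None,fx=k,fy=k,interpolation=cv2.INTER_CUBIC)
A=crop(t,170,205,70,50,5.7142857)  # 400x~286
B=crop(t,245,205,70,50,5.7142857)
C=crop(s,215,250,70,50,5.7142857)
D=crop(s,260,172,70,60,5.7142857)
im=np.zeros((600,800,3),np.uint8)
for q,(x,y) in zip((A,B,C,D),((0,0),(400,0),(0,290),(400,290))):
    h=min(q.shape[0],600-y); im[y:y+h,x:x+q.shape[1]]=q[:h,:400]
cv2.imwrite('pics/crop1.png',im)
E
```

```text
(no output)
```

View pics/crop1.png

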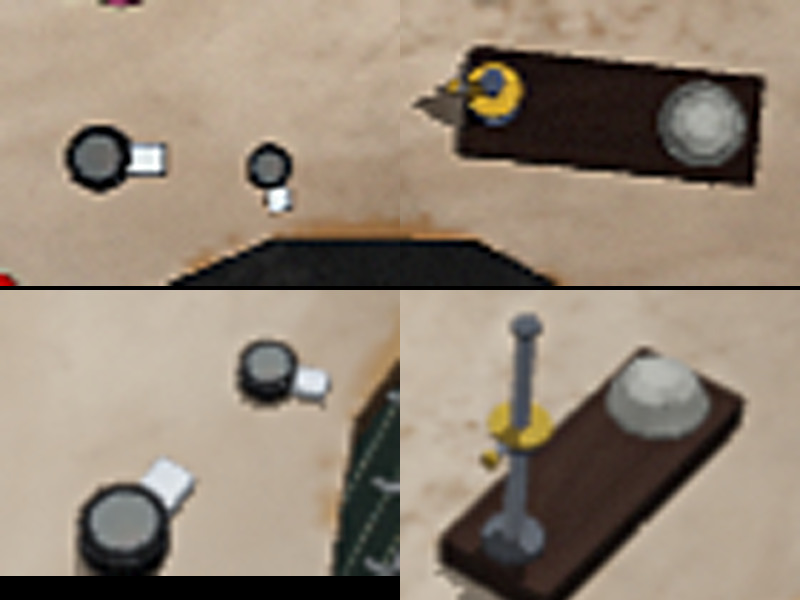

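The crop confirms it. The large black loupe has its head at crop (98,157) and a pale handle at (147,160), clearly bigger than the small one at (268,165). The collar's brass flange is at (495,91) in the top crop and (520,424) in the side crop; the dome is at (703,122).

```bash
python3 - <<'E'
from h import *
t=load('t0');s=load('s0');k=40/7
ut=lambda x,y,u0,v0:(u0+(x+.5)/k-.5,v0+(y+.5)/k-.5)
p=lambda n,X:print(n,np.round(X,4))
p('head',px(t,*ut(98,157,170,205),.015)); p('hend',px(t,*ut(147,160,170,205),.009))
p('head s',px(s,*ut(124,520-290,215,250),.015)); p('hend s',px(s,*ut(168,483-290,215,250),.009))
co=[ut(x-400,y,245,205) for x,y in((474,47),(762,77),(752,186),(457,157))]
for q in co:p('corner',px(t,*q,.018))
p('dome',px(t,*ut(303,122,245,205),.030)); p('dome s',px(s,*ut(258,385-290+10,260,172),.024))
p('ring t',px(t,371,222,.008)); p('ring s',px(s,335,150,.008));p('ring depth',px(t,368.0,222))
# ring by colour
for n,c in(('t',t),('s',s)):
    hsv=cv2.cvtColor(c['color'],cv2.COLOR_RGB2HSV); m=cv2.inRange(hsv,(18,130,90),(35,255,255))
    n_,l,st,ce=cv2.connectedComponentsWithStats(m)
    for i in range(1,n_):
        if st[i,4]>20: print(n,st[i],ce[i].round(2),px(c,*ce[i],.006).round(4))
# collar: triangulate flange
def ray(c,u,v):
    a=px(c,u,v,0);b=px(c,u,v,.2);return a,(b-a)/np.linalg.norm(b-a)
def tri(r1,r2):
    A=[];B=[]
    M=sum(np.eye(3)-np.outer(d,d) for _,d in(r1,r2)); b=sum((np.eye(3)-np.outer(d,d))@a for a,d in(r1,r2))
    return np.linalg.solve(M,b)
p('flange',tri(ray(t,*ut(95,91,245,205)),ray(s,*ut(120,424-290,260,172))))
p('post top',tri(ray(t,*ut(93,80,245,205)),ray(s,*ut(126,322-290,260,172))))
E
```

```text
head [0.4399 0.2638 0.015 ]
hend [0.438  0.2401 0.009 ]
head s [0.4396 0.2636 0.015 ]
hend s [0.4368 0.2396 0.009 ]
corner [0.4896 0.0571 0.018 ]
corner [ 0.4702 -0.0883  0.018 ]
corner [ 0.4155 -0.0806  0.018 ]
corner [0.4342 0.0672 0.018 ]
dome [ 0.4474 -0.0563  0.03  ]
dome s [ 0.447  -0.0577  0.024 ]
ring t [ 0.4543 -0.2722  0.008 ]
ring s [ 0.4527 -0.2659  0.008 ]
ring depth [ 0.4554 -0.267  -0.0037]
t [167 156  11  12  46] [171.54 161.63] [0.6537 0.3128 0.006 ]
t [365 215  13  14  84] [370.81 221.14] [ 0.457  -0.2724  0.006 ]
t [257 216  10   9  52] [261.6  220.54] [0.4679 0.046  0.006 ]
s [98 56 17  7 94] [105.95  59.06] [ 1.4049 -0.3326  0.006 ]
s [72 60 12  6 48] [77.62 62.15] [ 1.4738 -0.2596  0.006 ]
s [329 145  13   9  66] [334.82 148.89] [ 0.4559 -0.2729  0.006 ]
s [276 192  11   8  50] [280.94 195.68] [ 0.4956 -0.0263  0.006 ]
s [162 219  11  35  48] [167.31 236.62] [0.6503 0.2219 0.006 ]
s [132 253  16  17 145] [139.14 260.98] [0.6577 0.3048 0.006 ]
flange [0.4612 0.0468 0.0857]
post top [0.4614 0.0472 0.1387]
```

```bash
cat >> h.py <<'E'
from scipy.spatial.transform import Rotation as Ro
def go(target,yaw=None):
    "total shift (tool axes, units) and turn to bring the TCP to target with tool z straight down and tool x at yaw"
    s=read_state(); R=Ro.from_quat(np.roll(s['ee_rot'],-1)); d=R.inv().apply(np.asarray(target)-s['ee_pos'])
    print('pos',s['ee_pos'].round(4),'toolx yaw deg',np.degrees(np.arctan2(*R.as_matrix()[1::-1,0])).round(2),'shift units',(d/.25).round(4))
    x=np.radians(82.5 if yaw is None else yaw); c,n=np.cos(x),np.sin(x)
    T=Ro.from_matrix(np.array([[c,n,0],[n,-c,0],[0,0,-1.]])); print('turn units',((R.inv()*T).as_rotvec()/(np.pi/3)).round(4),'t',s['time'])
E
python3 -m pendant '[0,0,-0.1125,0,0,0,-1, 0,0,-0.1125,0,0,0,-1, 0,0,-0.1125,0,0,0,-1, 0,0,-0.1125,0,0,0,-1, 0,0,-0.1125,0,0,0,-1, 0,0,-0.1125,0,0,0,-1, 0,0,-0.1125,0,0,0,-1, 0,0,-0.1125,0,0,0,-1, 0,0,-0.1125,0,0,0,-1, 0,0,-0.1125,0,0,0,-1, 0,0,0,0,0,0,-1, 0,0,0,0,0,0,-1]' 20
python3 -c "
from h import *
go([.42,-.2705,.22])"
```

```text
time: 1.1
ee_pos: [0.1359, -0.507, 0.2385]
ee_rot: [-0.0, 0.753, 0.658, 0.0]
wrist_force: [-0.0, 0.4, 0.0]
grip_width: 0.0881
grip_force: 0.0
pos [ 0.1359 -0.507   0.2385] toolx yaw deg 82.3 shift units [1.0898 0.9995 0.0745]
turn units [-0.0001 -0.0005 -0.0033] t 1.1
```

```bash
python3 -m pendant '[0,0,0,0.109,0.1,0.0075,-1, 0,0,0,0.109,0.1,0.0075,-1, 0,0,0,0.109,0.1,0.0075,-1, 0,0,0,0.109,0.1,0.0075,-1, 0,0,0,0.109,0.1,0.0075,-1, 0,0,0,0.109,0.1,0.0075,-1, 0,0,0,0.109,0.1,0.0075,-1, 0,0,0,0.109,0.1,0.0075,-1, 0,0,0,0.109,0.1,0.0075,-1, 0,0,0,0.109,0.1,0.0075,-1, 0,0,0,0,0,0,-1, 0,0,0,0,0,0,-1, 0,0,0,0,0,0,-1]'
python3 -c "
from h import *
c=save('wrist','w1'); print(c['R'].round(3).tolist(),(-c['R'].T@c['t']).round(3),c['fx'],proj(c,[.455,-.27,.008]))
go([.455,-.2705,.1])"
```

```text
time: 2.18
ee_pos: [0.419, -0.2699, 0.2199]
ee_rot: [-0.0, 0.752, 0.659, -0.0]
wrist_force: [-0.9, 0.4, -0.5]
grip_width: 0.0879
grip_force: 0.0
[[0.991, -0.133, 0.001], [-0.128, -0.955, 0.267], [-0.034, -0.264, -0.964]] [ 0.428 -0.203  0.366] 345.56422452043245 [290.49884386 159.01960365]
pos [ 0.4187 -0.2703  0.2199] toolx yaw deg 82.36 shift units [0.0184 0.1442 0.4797]
turn units [-0.0003  0.0001 -0.0024] t 2.2333
```

View pics/w1.png

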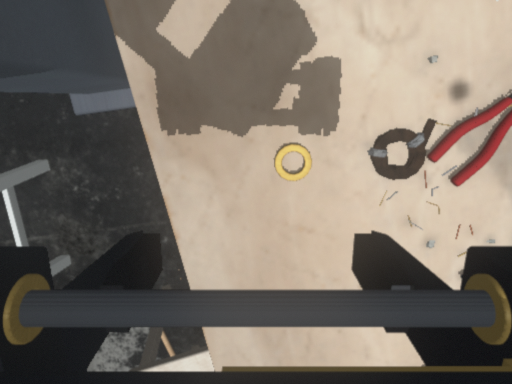

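The wrist view shows the ring at (293,161), with free bench around it.

```bash
python3 - <<'E'
from h import *
def ring(c,ctr):
    hsv=cv2.cvtColor(c['color'],cv2.COLOR_RGB2HSV); m=cv2.inRange(hsv,(15,90,60),(38,255,255))
    n,l,st,ce=cv2.connectedComponentsWithStats(m); i=1+np.argmin(np.linalg.norm(ce[1:]-ctr,axis=1))
    cs,_=cv2.findContours((l==i).astype(np.uint8),cv2.RETR_EXTERNAL,cv2.CHAIN_APPROX_NONE)
    return cv2.fitEllipse(cs[0])
rays=[]
for f,ctr in(('t0',(371,221)),('s0',(335,149)),('w1',(293,161))):
    c=load(f);e=ring(c,ctr);u,v=e[0]; print(f,np.round(e[0],2),np.round(e[1],1),[px(c,u,v,z).round(4) for z in(.004,.008)])
    a=px(c,u,v,0);b=px(c,u,v,.2);rays.append((a,(b-a)/np.linalg.norm(b-a)))
M=sum(np.eye(3)-np.outer(d,d) for _,d in rays);b=sum((np.eye(3)-np.outer(d,d))@a for a,d in rays)
X=np.linalg.solve(M,b);print(X); go([X[0],X[1],.06])
E
```

```text
t0 [370.94 221.33] [12.8 13.4] [array([ 0.4566, -0.2734,  0.004 ]), array([ 0.4563, -0.2722,  0.008 ])]
s0 [334.63 149.19] [ 9.5 13.7] [array([ 0.4566, -0.2738,  0.004 ]), array([ 0.455 , -0.2687,  0.008 ])]
w1 [292.73 161.87] [36.  36.6] [array([ 0.4573, -0.2741,  0.004 ]), array([ 0.457 , -0.2733,  0.008 ])]
[ 0.4568498  -0.27382305  0.00389834]
pos [ 0.4187 -0.2703  0.2199] toolx yaw deg 82.36 shift units [0.0062 0.1533 0.6397]
turn units [-0.0003  0.0001 -0.0024] t 2.2333
```

```bash
python3 -m pendant '[0,0,0,0.0015,0.031,0.128,-1, 0,0,0,0.0015,0.031,0.128,-1, 0,0,0,0.0015,0.031,0.128,-1, 0,0,0,0.0015,0.031,0.128,-1, 0,0,0,0.0015,0.031,0.128,-1, 0,0,0,0,0,0,-1, 0,0,0,0,0,0,-1, 0,0,0,0,0,0,-1]'
python3 -c "
from h import *
c=save('wrist','w2'); go([.457,-.2737,.0025])"
```

```text
time: 2.9
ee_pos: [0.4579, -0.274, 0.0619]
ee_rot: [0.001, 0.752, 0.659, 0.0]
wrist_force: [0.3, 0.2, 0.9]
grip_width: 0.0881
grip_force: 0.0
pos [ 0.4582 -0.274   0.0622] toolx yaw deg 82.43 shift units [ 0.001  -0.0054  0.2389]
turn units [ 0.0026  0.0019 -0.0012] t 2.95
```

```bash
python3 -m pendant '[0,0,0,0,-0.004,0.08,-1, 0,0,0,0,0,0.08,-1, 0,0,0,0,0,0.05,-1, 0,0,0,0,0,0.02,-1, 0,0,0,0,0,0,-1, 0,0,0,0,0,0,-1, 0,0,0,0,0,0,-1]'
python3 -c "
from h import *
go([.457,-.2737,.0025])
s=read_state();print(s['wrist_force'])"
```

```text
time: 3.53
ee_pos: [0.4575, -0.2733, 0.004]
ee_rot: [0.001, 0.752, 0.659, 0.0]
wrist_force: [-0.1, -0.0, 0.3]
grip_width: 0.0878
grip_force: 0.0
pos [ 0.4575 -0.2733  0.004 ] toolx yaw deg 82.49 shift units [-0.002  -0.0019  0.0059]
turn units [ 0.002   0.0014 -0.0001] t 3.5333
[-0.05727599 -0.02272298  0.32096903]
```

```bash
python3 -m pendant '[0,0,0,0,0,0.006,-1, 0,0,0,0,0,0,1, 0,0,0,0,0,0,1, 0,0,0,0,0,0,1, 0,0,0,0,0,0,1, 0,0,0,0,0,0,1, 0,0,0,0,0,0,1, 0,0,0,0,0,0,1, 0,0,0,0,0,0,1, 0,0,0,0,0,0,1, 0,0,0,0,0,0,1, 0,0,0,0,0,0,1]' 15
python3 -c "
from h import *
print(read_state()['wrist_force'])"
```

```text
time: 4.53
ee_pos: [0.457, -0.2727, 0.001]
ee_rot: [0.0, 0.752, 0.659, 0.0]
wrist_force: [-0.4, -0.3, -0.9]
grip_width: 0.0382
grip_force: 15.0
[-0.43867576 -0.30120586 -0.9271386 ]
```

```bash
python3 -m pendant '[0,0,0,0,0,-0.02,1, 0,0,0,0,0,-0.06,1, 0,0,0,0,0,-0.12,1, 0,0,0,0,0,-0.12,1, 0,0,0,0,0,-0.12,1, 0,0,0,0,0,-0.05,1, 0,0,0,0,0,0,1, 0,0,0,0,0,0,1]'
python3 - <<'E'
from h import *
c=save('wrist','w3');s=save('side','s3')
t=s0=read_state()['ee_pos'];u,v=proj(s,t).astype(int);print(u,v,proj(c,t))
a=cv2.imread('pics/w3.png');b=cv2.imread('pics/s3.png')[max(v-40,0):v+40,max(u-50,0):u+50]
a=a[150:384,120:400];a=cv2.resize(a,None,fx=1.4,fy=1.4);b=cv2.resize(b,(400,320))
im=np.zeros((330,800,3),np.uint8);im[:a.shape[0],:a.shape[1]]=a;im[:320,400:]=b;cv2.imwrite('pics/v3.png',im)
E
```

```text
time: 5.2
ee_pos: [0.4569, -0.2726, 0.1236]
ee_rot: [0.0, 0.752, 0.659, 0.0]
wrist_force: [-0.7, 0.1, -1.0]
grip_width: 0.039
grip_force: 15.0
340 113 [255.43509953 246.4143954 ]
```

View pics/v3.png

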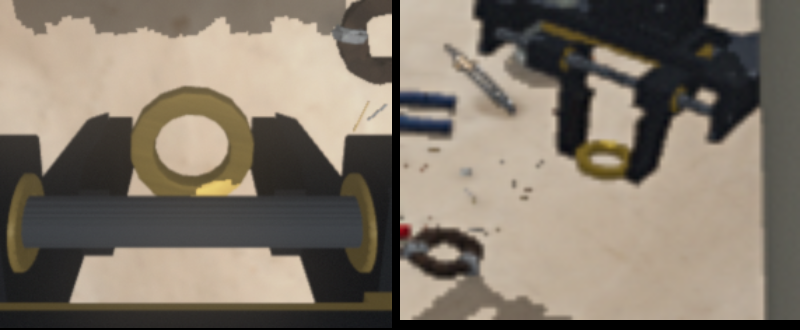

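The ring is held level between the fingertips; its bore is centred at crop (192,144), which is wrist pixel (257,253). Next I move over the stand to measure the dome and collar with the wrist camera.

```bash
python3 -c "
from h import *
c=load('w3');s=read_state();print('ring',px(c,257.1,252.9,s['ee_pos'][2]+.006))
go([.447,-.075,.26])"
```

```text
ring [ 0.45714069 -0.27272189  0.12817954]
pos [ 0.4565 -0.2722  0.1222] toolx yaw deg 82.5 shift units [ 0.7778 -0.1415 -0.5499]
turn units [-0.0018 -0.0013 -0.    ] t 5.3
```

```bash
python3 -m pendant '[0,0,0,0.0972,-0.0177,-0.0687,1, 0,0,0,0.0972,-0.0177,-0.0687,1, 0,0,0,0.0972,-0.0177,-0.0687,1, 0,0,0,0.0972,-0.0177,-0.0687,1, 0,0,0,0.0972,-0.0177,-0.0687,1, 0,0,0,0.0972,-0.0177,-0.0687,1, 0,0,0,0.0972,-0.0177,-0.0687,1, 0,0,0,0.0972,-0.0177,-0.0687,1, 0,0,0,0,0,0,1, 0,0,0,0,0,0,1, 0,0,0,0,0,0,1]'
python3 - <<'E'
from h import *
c=save('wrist','w4')
for X in([.4465,-.0558,.038],[.460,.0483,.0857],[.46,.0483,.138],read_state()['ee_pos']):print(proj(c,X).round(1))
cv2.imwrite('pics/v4.png',cv2.resize(cv2.imread('pics/w4.png')[0:300,80:480],(800,600),interpolation=cv2.INTER_CUBIC))
E
```

```text
time: 6.22
ee_pos: [0.447, -0.0756, 0.2595]
ee_rot: [-0.001, 0.752, 0.659, -0.001]
wrist_force: [-0.5, -0.3, -1.4]
grip_width: 0.0386
grip_force: 15.0
[253.9 143.7]
[252.8  27.1]
[252.   12.5]
[256.6 248.8]
```

View pics/v4.png

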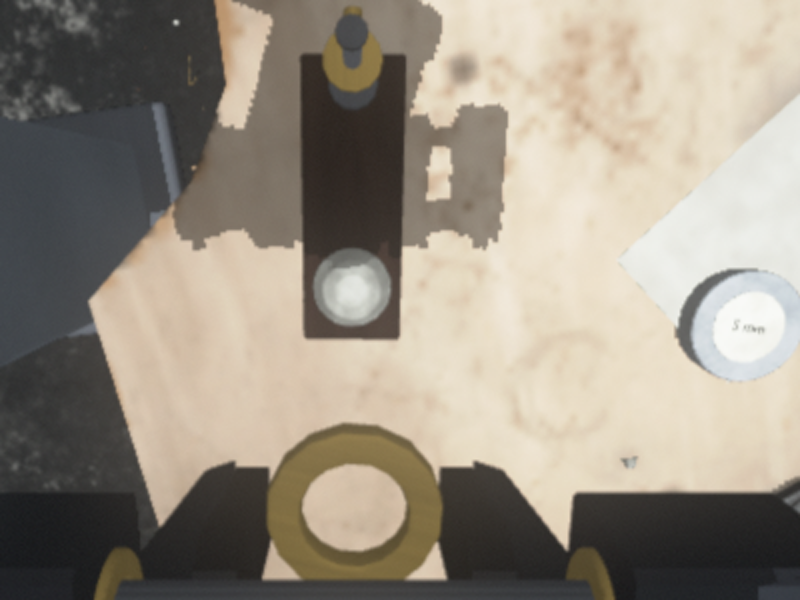

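The wrist view shows the dome at crop (352,287), which is pixel (255.5,143.5), the flange at crop (352,62), pixel (255.5,30.5), and the ring level at crop (355,507). I'll fit the dome and flange using the depth maps and cross-check.

```bash
python3 - <<'E'
from h import *
from scipy.optimize import least_squares
def cloud(c):
    v,u=np.mgrid[0:384,0:512]; z=c['z_map']; k=z>0
    P=np.stack([(u-c['cx'])/c['fx']*z,(v-c['cy'])/c['fy']*z,z],-1)[k]; return (P-c['t'])@c['R']
c=load('w4')
print('dome silhouette',[px(c,255.6,143.4,z).round(4) for z in(.016,.020)],'flange c',[px(c,255.6,30.6,z).round(4) for z in(.085,.09)])
for f in('w4','t0','s0'):
    P=cloud(load(f)); d=np.hypot(P[:,0]-.4465,P[:,1]+.0560); Q=P[(d<.022)&(P[:,2]>.022)&(P[:,2]<.06)]
    r=least_squares(lambda p:np.linalg.norm(Q-p,axis=1)-.0221,[.4465,-.056,.016],loss='soft_l1',f_scale=.001)
    d=np.hypot(P[:,0]-.461,P[:,1]-.0478); F=P[(d<.015)&(P[:,2]>.07)&(P[:,2]<.122)]; G=F[np.hypot(F[:,0]-.461,F[:,1]-.0478)>.0055]
    B=P[(abs(P[:,0]-.5)<.2)&(P[:,0]>.51)&(abs(P[:,1])<.1)]
    print(f,len(Q),r.x.round(4),'top',(r.x[2]+.0221).round(4),'rms',np.sqrt(np.mean(r.fun**2)).round(4),'flange n',len(G),np.sort(G[:,2]).round(4)[::max(1,len(G)//12)],G[:,:2].mean(0).round(4),'bench',np.median(B[:,2]).round(4),B[:,2].std().round(4))
E
```

```text
dome silhouette [array([ 0.4479, -0.0585,  0.016 ]), array([ 0.448, -0.058,  0.02 ])] flange c [array([0.462 , 0.0454, 0.085 ]), array([0.4619, 0.0445, 0.09  ])]
w4 1131 [ 0.4477 -0.0577  0.0171] top 0.0392 rms 0.0007 flange n 524 [0.0846 0.086  0.0863 0.0865 0.0867 0.0868 0.087  0.0872 0.0874 0.0876
 0.0879 0.0882 0.1115] [0.4622 0.0436] bench 0.0003 0.0045
t0 170 [ 0.447  -0.0553  0.0172] top 0.0393 rms 0.0014 flange n 47 [0.0836 0.0849 0.0853 0.0856 0.0859 0.0862 0.0864 0.0866 0.0872 0.0873
 0.0877 0.0878 0.0881 0.0885 0.0887 0.0892] [0.4607 0.0486] bench 0.5836 0.3061
s0 180 [ 0.447  -0.0568  0.0174] top 0.0395 rms 0.0014 flange n 66 [0.0769 0.0813 0.0843 0.0854 0.0862 0.0864 0.0866 0.087  0.0872 0.0875
 0.0879 0.0882 0.0888 0.1129] [0.4599 0.0509] bench 0.0003 0.0119
```

```bash
python3 -c "
from h import *
go([.4475,-.0572,.075])"
```

```text
pos [ 0.447  -0.0759  0.2594] toolx yaw deg 82.46 shift units [ 0.0739 -0.0057  0.7377]
turn units [-0.0025 -0.0006 -0.0007] t 6.2667
```

```bash
python3 -m pendant '[0,0,0,0.0125,-0.001,0.12,1, 0,0,0,0.0125,-0.001,0.12,1, 0,0,0,0.0125,-0.001,0.12,1, 0,0,0,0.0125,-0.001,0.12,1, 0,0,0,0.0125,-0.001,0.12,1, 0,0,0,0.0125,-0.001,0.1,1, 0,0,0,0,0,0.038,1, 0,0,0,0,0,0,1, 0,0,0,0,0,0,1, 0,0,0,0,0,0,1]'
python3 - <<'E'
from h import *
c=save('wrist','w5');s=save('side','s5');st=read_state();e=st['ee_pos'];print(e)
a=cv2.imread('pics/w5.png')[130:310,180:340];a=cv2.resize(a,None,fx=2.5,fy=2.5,interpolation=cv2.INTER_CUBIC)
u,v=proj(s,e).astype(int);print(u,v)
b=cv2.resize(cv2.imread('pics/s5.png')[v-25:v+35,u-25:u+25],None,fx=8,fy=8,interpolation=cv2.INTER_CUBIC)
print(u-25,v-25)
im=np.zeros((500,800,3),np.uint8);im[:450,:400]=a;im[:480,400:]=b;cv2.imwrite('pics/v5.png',im)
E
```

```text
time: 7.1
ee_pos: [0.4489, -0.0572, 0.0775]
ee_rot: [0.001, 0.752, 0.659, 0.0]
wrist_force: [0.2, -0.1, 0.3]
grip_width: 0.0389
grip_force: 15.0
[ 0.44889542 -0.05698869  0.07755908]
305 173
280 148
```

View pics/v5.png

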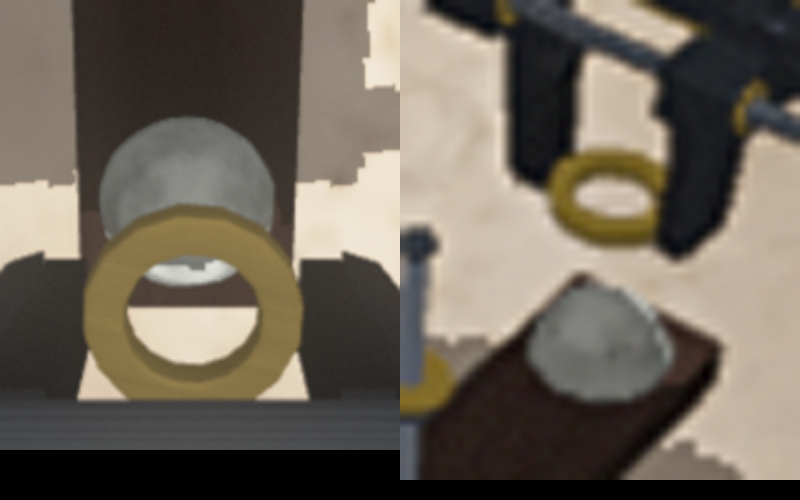

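The wrist crop shows the dome silhouette centred at (187,202) and the ring bore centre at x≈192.5. In the side crop the ring centre is at about (617,198) and the dome's sphere centre at about (601,355).

```bash
python3 - <<'E'
from h import *
c=load('w5');s=load('s5');z=.077
p=lambda n,X:print(n,np.round(X,4))
p('w ring',px(c,257,253,z+.006));p('w ring x',px(c,256.7,253,z+.006));p('w dome',px(c,254.5,210.5,.017))
p('s ring',px(s,306.7,172.3,z+.002));p('s dome',px(s,304.7,191.9,.017))
import sys
def cloud(c):
    v,u=np.mgrid[0:384,0:512]; zz=c['z_map']; k=zz>0
    P=np.stack([(u-c['cx'])/c['fx']*zz,(v-c['cy'])/c['fy']*zz,zz],-1)[k]; return (P-c['t'])@c['R']
from scipy.optimize import least_squares
for f in('w5','s5'):
    P=cloud(load(f)); d=np.hypot(P[:,0]-.447,P[:,1]+.0565); Q=P[(d<.0235)&(P[:,2]>.022)&(P[:,2]<.045)]
    r=least_squares(lambda p:np.linalg.norm(Q-p,axis=1)-.0221,[.4465,-.056,.016],loss='soft_l1',f_scale=.001)
    d=np.hypot(P[:,0]-.4485,P[:,1]+.057);T=P[(d<.026)&(P[:,2]>z+.003)&(P[:,2]<z+.011)]
    r2=least_squares(lambda p:(lambda q:np.maximum(q-.020,0)+np.maximum(.012-q,0))(np.hypot(T[:,0]-p[0],T[:,1]-p[1])),[.4485,-.057])
    print(f,len(Q),r.x.round(4),'ring',len(T),r2.x.round(4),np.median(T[:,2]).round(4))
s=read_state();print(s['ee_pos'],s['time'])
E
```

```text
w ring [ 0.4491 -0.0569  0.083 ]
w ring x [ 0.449  -0.0569  0.083 ]
w dome [ 0.4476 -0.0588  0.017 ]
s ring [ 0.4483 -0.0602  0.079 ]
s dome [ 0.4468 -0.0584  0.017 ]
w5 2417 [ 0.4475 -0.0581  0.0175] ring 4091 [ 0.4488 -0.0561] 0.0848
s5 181 [ 0.4469 -0.0568  0.0173] ring 123 [ 0.4485 -0.0552] 0.0843
[ 0.44889542 -0.05698869  0.07755908] 7.2
```

```bash
python3 - <<'E'
from h import *
E=np.mean([read_state()['ee_pos'] for _ in range(5)],0); print(E)
go(E+[-.0014,-.0018,-.036])
E
```

```text
[ 0.44889542 -0.05698869  0.07755908]
pos [ 0.4489 -0.057   0.0776] toolx yaw deg 82.48 shift units [-0.0078 -0.0049  0.144 ]
turn units [ 0.0022  0.0006 -0.0003] t 7.2
```

```bash
python3 -m pendant '[0,0,0,-0.008,-0.005,0.04,1, 0,0,0,0,0,0.04,1, 0,0,0,0,0,0.04,1, 0,0,0,0,0,0.024,1, 0,0,0,0,0,0,1, 0,0,0,0,0,0,1, 0,0,0,0,0,0,1, 0,0,0,0,0,0,1]'
python3 - <<'E'
from h import *
c=save('wrist','w6');s=save('side','s6');st=read_state();z=st['ee_pos'][2];print(st['ee_pos'],st['wrist_force'])
def cloud(c):
    v,u=np.mgrid[0:384,0:512]; zz=c['z_map']; k=zz>0
    P=np.stack([(u-c['cx'])/c['fx']*zz,(v-c['cy'])/c['fy']*zz,zz],-1)[k]; return (P-c['t'])@c['R']
from scipy.optimize import least_squares
for f in('w6','s6'):
    P=cloud(load(f)); d=np.hypot(P[:,0]-.4475,P[:,1]+.058);T=P[(d<.026)&(P[:,2]>z+.004)&(P[:,2]<z+.011)&(d>.011)]
    r2=least_squares(lambda p:(lambda q:np.maximum(q-.020,0)+np.maximum(.012-q,0))(np.hypot(T[:,0]-p[0],T[:,1]-p[1])),[.4475,-.058])
    print(f,'ring',len(T),r2.x.round(4),np.median(T[:,2]).round(4))
a=cv2.imread('pics/w6.png')[150:310,180:340];a=cv2.resize(a,(400,400),interpolation=cv2.INTER_CUBIC)
u,v=proj(s,st['ee_pos']).astype(int)
b=cv2.resize(cv2.imread('pics/s6.png')[v-30:v+30,u-25:u+25],None,fx=8,fy=8,interpolation=cv2.INTER_CUBIC)
im=np.zeros((480,800,3),np.uint8);im[:400,:400]=a;im[:480,400:]=b;cv2.imwrite('pics/v6.png',im)
E
```

```text
time: 7.87
ee_pos: [0.4471, -0.0584, 0.041]
ee_rot: [0.001, 0.752, 0.659, 0.0]
wrist_force: [0.0, -0.4, -0.3]
grip_width: 0.0385
grip_force: 15.0
[ 0.4469204  -0.05839576  0.04078209] [ 0.22011488  0.08649044 -0.61021947]
w6 ring 3891 [ 0.4473 -0.0574] 0.0483
s6 ring 114 [ 0.4475 -0.0559] 0.048
```

View pics/v6.png

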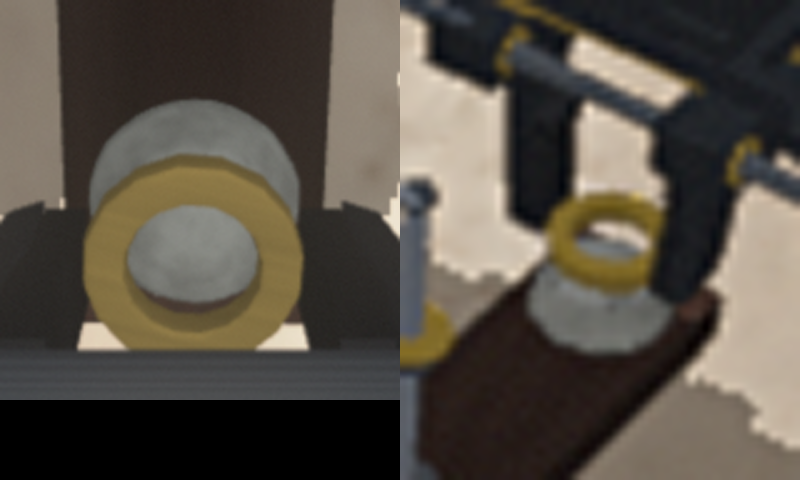

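The ring sits centred over the dome in both views, so I lower it gently.

```bash
F(){ python3 -c "
from h import *
s=read_state();print(s['ee_pos'].round(4),s['wrist_force'].round(2),s['wrist_torque'].round(3))"; }
python3 -m pendant '[0,0,0,-0.001,0,0.006,1, 0,0,0,0,0,0.004,1, 0,0,0,0,0,0,1, 0,0,0,0,0,0,1]' >/dev/null; F
python3 -m pendant '[0,0,0,0,0,0.002,1, 0,0,0,0,0,0,1, 0,0,0,0,0,0,1]'>/dev/null; F
python3 -m pendant '[0,0,0,0,0,0.002,1, 0,0,0,0,0,0,1, 0,0,0,0,0,0,1]'>/dev/null; F
```

```text
[ 0.4466 -0.0586  0.0378] [ 0.65  0.21 -0.63] [-0.063 -0.094  0.027]
[ 0.4467 -0.0586  0.0374] [ 0.51  0.27 -0.16] [-0.023 -0.095 -0.051]
[ 0.4468 -0.0586  0.037 ] [-0.56  0.57  1.96] [-0.022 -0.098 -0.061]
```

```bash
F(){ python3 -c "
from h import *
s=read_state();print(s['ee_pos'].round(4),s['wrist_force'].round(2),s['wrist_torque'].round(3))"; }
python3 -m pendant '[0,0,0,0,0,0,1]'>/dev/null; F
python3 -m pendant '[0,0,0,0,0,0,1]'>/dev/null; F
python3 -m pendant '[0,0,0,0,0,0.001,1, 0,0,0,0,0,0,1]'>/dev/null; F
python3 -m pendant '[0,0,0,0,0,0,1]'>/dev/null; F
```

```text
[ 0.4467 -0.0586  0.037 ] [ 0.31 -0.28  2.11] [ 0.035 -0.12  -0.087]
[ 0.4468 -0.0586  0.037 ] [0.61 0.43 1.65] [-0.017 -0.115  0.017]
[ 0.4468 -0.0586  0.0367] [-0.18  1.42  2.3 ] [ 0.051 -0.149 -0.01 ]
[ 0.4468 -0.0586  0.0367] [0.23 0.42 3.21] [ 0.084 -0.134  0.02 ]
```

Contact is about 2.5 N. I back off slightly, then open symmetrically in small steps.

```bash
python3 -m pendant '[0,0,0,0,0,-0.0015,1, 0,0,0,0,0,0,1, 0,0,0,0,0,0,0.04, 0,0,0,0,0,0,0, 0,0,0,0,0,0,0, 0,0,0,0,0,0,-0.2, 0,0,0,0,0,0,-0.3, 0,0,0,0,0,0,-0.3, 0,0,0,0,0,0,-0.3, 0,0,0,0,0,0,-0.3]' 3
python3 - <<'E'
from h import *
c=save('wrist','w7');s=save('side','s7')
a=cv2.imread('pics/w7.png')[150:310,180:340];a=cv2.resize(a,(400,400),interpolation=cv2.INTER_CUBIC)
u,v=proj(s,[.447,-.0586,.041]).astype(int)
b=cv2.resize(cv2.imread('pics/s7.png')[v-30:v+30,u-25:u+25],None,fx=8,fy=8,interpolation=cv2.INTER_CUBIC)
im=np.zeros((480,800,3),np.uint8);im[:400,:400]=a;im[:480,400:]=b;cv2.imwrite('pics/v7.png',im)
E
```

```text
time: 10.05
ee_pos: [0.4467, -0.0586, 0.037]
ee_rot: [0.0, 0.752, 0.659, -0.0]
wrist_force: [0.2, -0.3, 0.8]
grip_width: 0.0574
grip_force: 0.0
```

View pics/v7.png

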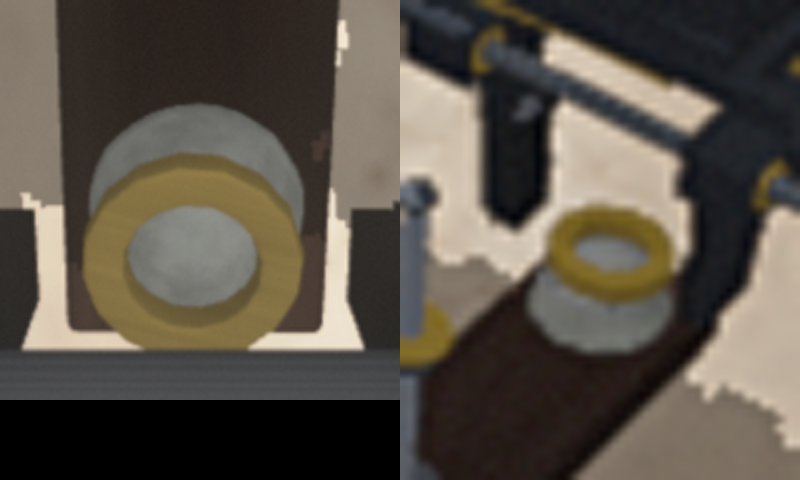

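The ring is free on the dome and looks level, at crop (193,255) in the wrist view and (610,253) in the side view. I rise straight up and check its tilt by fitting a plane to the depth.

```bash
python3 -m pendant '[0,0,0,0,0,-0.02,-0.3, 0,0,0,0,0,-0.05,-0.3, 0,0,0,0,0,-0.14,-0.5, 0,0,0,0,0,-0.14,-1, 0,0,0,0,0,-0.14,-1, 0,0,0,0,0,-0.14,-1, 0,0,0,0,0,0,-1, 0,0,0,0,0,0,-1, 0,0,0,0,0,0,-1]'
cat > tilt.py <<'E'
from h import *
import sys
def cloud(c):
    v,u=np.mgrid[0:384,0:512]; zz=c['z_map']; k=zz>0
    P=np.stack([(u-c['cx'])/c['fx']*zz,(v-c['cy'])/c['fy']*zz,zz],-1)[k]; return (P-c['t'])@c['R']
def tilt(c):
    hsv=cv2.cvtColor(c['color'],cv2.COLOR_RGB2HSV); m=cv2.inRange(hsv,(15,90,60),(38,255,255))
    n,l,st,ce=cv2.connectedComponentsWithStats(m); i=1+np.argmin(np.linalg.norm(ce[1:]-proj(c,[.447,-.0583,.043]),axis=1))
    cs,_=cv2.findContours((l==i).astype(np.uint8),cv2.RETR_EXTERNAL,cv2.CHAIN_APPROX_NONE); e=cv2.fitEllipse(cs[0])
    P=cloud(c); T=P[(np.hypot(P[:,0]-.447,P[:,1]+.058)<.022)&(P[:,2]>.041)&(P[:,2]<.055)]
    A=np.c_[T[:,:2]-T[:,:2].mean(0),np.ones(len(T))]; k=np.ones(len(T),bool)
    for _ in range(5):
        q=np.linalg.lstsq(A[k],T[k,2],rcond=None)[0]; k=abs(A@q-T[:,2])<.0015
    print('ring px',np.round(e[0],1),'->',px(c,*e[0],.040).round(4),'slope deg',np.degrees(q[:2]).round(2),'z',q[2].round(4),k.sum(),len(T))
E
python3 -c "
from tilt import *
for n,f in(('wrist','w8'),('side','s8')): tilt(save(n,f))
go([.437,.238,.25])"
```

```text
time: 10.9
ee_pos: [0.4462, -0.0584, 0.1939]
ee_rot: [-0.0, 0.752, 0.659, -0.0]
wrist_force: [0.0, 0.8, 0.2]
grip_width: 0.0881
grip_force: 0.0
ring px [257.2 177.3] -> [ 0.4467 -0.0601  0.04  ] slope deg [1.88 3.92] z 0.0437 883 969
ring px [305.9 185.3] -> [ 0.4457 -0.0582  0.04  ] slope deg [1.76 5.14] z 0.0434 62 96
pos [ 0.4461 -0.0584  0.1933] toolx yaw deg 82.5 shift units [ 1.1707 -0.1914 -0.2255]
turn units [-0.0023 -0.0006 -0.    ] t 11.0
```

```bash
python3 - <<'E'
from tilt import *
from scipy.optimize import least_squares
for f,cx,cy,z0,z1,rad in(('w8',.455,0.,.012,.024,.022),('s8',.455,0.,.012,.024,.022),('w1',.457,-.2737,.005,.014,.022),('s0',.457,-.2737,.005,.014,.022),('w8',.447,-.059,.0395,.055,.023),('w7',.447,-.059,.0405,.055,.023),('w6',.447,-.0585,.044,.055,.023)):
    P=cloud(load(f)); T=P[(np.hypot(P[:,0]-cx,P[:,1]-cy)<rad)&(P[:,2]>z0)&(P[:,2]<z1)]
    A=np.c_[T[:,:2]-T[:,:2].mean(0),np.ones(len(T))]; q=least_squares(lambda p:A@p-T[:,2],[0,0,z0],loss='soft_l1',f_scale=.0005).x
    print(f,len(T),np.degrees(q[:2]).round(2),q[2].round(4))
c=load('w8'); P=cloud(c);Q=P[(np.hypot(P[:,0]-.447,P[:,1]+.057)<.0225)&(P[:,2]>.0215)&(P[:,2]<.033)]
r=least_squares(lambda p:np.linalg.norm(Q-p,axis=1)-.0221,[.4465,-.056,.016],loss='soft_l1',f_scale=.001);print(r.x,len(Q))
cv2.imwrite('pics/v8.png',np.hstack([cv2.resize(cv2.imread('pics/w8.png')[130:220,210:300],(400,400),interpolation=cv2.INTER_CUBIC),cv2.resize(cv2.imread('pics/s8.png')[160:215,278:333],(400,400),interpolation=cv2.INTER_CUBIC)]))
E
```

```text
w8 1905 [ 0.21 -0.2 ] 0.0185
s8 187 [1.31 0.45] 0.0187
w1 701 [0.08 0.12] 0.0084
s0 72 [-1.22 -2.68] 0.0082
w8 1018 [1.66 3.86] 0.0436
w7 3615 [1.7  3.85] 0.0438
w6 4039 [ 0.14 -0.22] 0.0483
[ 0.44751149 -0.05804703  0.0168078 ] 320
```

View pics/v8.png

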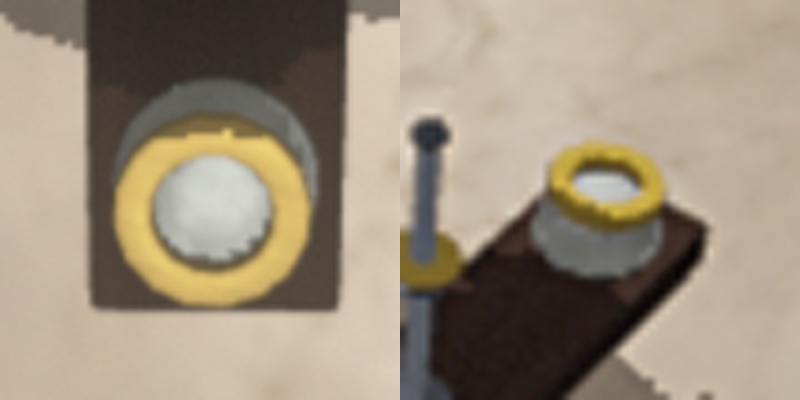

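The crops show the ring low on its −y side. The depth fit gives about 4° tilt, and the same fit read level while the ring was gripped, so the tilt is real and it sits about 1.4 mm off centre. I'll regrasp, level it with a small tool turn, shift it (+0.6,+1.3) mm and set it down again.

```bash
python3 -m pendant '[0,0,0,0,0.002,0.12,-0.5, 0,0,0,0,0,0.12,-0.5, 0,0,0,0,0,0.12,-0.5, 0,0,0,0,0,0.12,-0.4, 0,0,0,0,0,0.08,-0.3, 0,0,0,0,0,0.045,-0.3, 0,0,0,0,0,0.02,-0.3, 0,0,0,0,0,0,-0.3, 0,0,0,0,0,0,-0.3, 0,0,0,0,0,0,-0.3]' 5
python3 -m pendant '[0,0,0,0,0,0,0, 0,0,0,0,0,0,0.05, 0,0,0,0,0,0,0.3, 0,0,0,0,0,0,0.3, 0,0,0,0,0,0,0.3, 0,0,0,0,0,0,0.3]' 8
python3 -m pendant '[0,0,0,0,0,0,1, 0,0,0,0,0,0,1, 0,0,0,0,0,0,1, 0,0,0,0,0,-0.01,1, 0,0,0,0,0,-0.02,1, 0,0,0,0,0,-0.01,1, 0,0,0,0,0,0,1, 0,0,0,0,0,0,1]' 15
cat > plane.py <<'E'
from tilt import *
from scipy.optimize import least_squares
def plane(f,cx,cy,zc,tol=.006,rad=.023):
    P=cloud(load(f)); T=P[(np.hypot(P[:,0]-cx,P[:,1]-cy)<rad)&(abs(P[:,2]-zc)<tol)]
    A=np.c_[T[:,:2]-T[:,:2].mean(0),np.ones(len(T))]; q=least_squares(lambda p:A@p-T[:,2],[0,0,zc],loss='soft_l1',f_scale=.0005).x
    print(f,len(T),'slope',np.degrees(q[:2]).round(2),'z',q[2].round(4))
E
python3 -c "
from plane import *
save('wrist','w9');e=read_state()['ee_pos'];print(e); plane('w9',e[0],e[1],e[2]+.0075)"
```

```text
time: 11.83
ee_pos: [0.4475, -0.0588, 0.0388]
ee_rot: [0.0, 0.752, 0.659, 0.0]
wrist_force: [0.0, -0.6, 0.0]
grip_width: 0.0573
grip_force: 0.0
time: 12.33
ee_pos: [0.4473, -0.0587, 0.0385]
ee_rot: [0.0, 0.752, 0.659, 0.0]
wrist_force: [-0.6, -0.1, 2.9]
grip_width: 0.0386
grip_force: 8.0
time: 13.0
ee_pos: [0.4472, -0.0586, 0.0484]
ee_rot: [0.0, 0.752, 0.659, 0.0]
wrist_force: [-0.3, -0.1, -0.2]
grip_width: 0.0385
grip_force: 15.0
[ 0.44712378 -0.05863598  0.04825321]
w9 4021 slope [1.62 3.34] z 0.0535
```

```bash
python3 -m pendant '[0.0195,-0.0587,0,0,0,-0.02,1, 0,0,0,0,0,0,1, 0,0,0,0,0,0,1, 0,0,0,0,0,0,1]'
python3 -c "
from plane import *
c=save('wrist','w10');e=read_state()['ee_pos'];print(e); plane('w10',e[0],e[1],e[2]+.006)
tilt(c); hsv=cv2.cvtColor(c['color'],cv2.COLOR_RGB2HSV)
for f in('w6','w10'):
    c=load(f);e2=[.4469,-.0584,.0408] if f=='w6' else e
    g=cv2.inRange(cv2.cvtColor(c['color'],cv2.COLOR_RGB2HSV),(15,90,60),(38,255,255)); u,v=proj(c,e2+np.array([0,0,.006])).astype(int)
    q=g[v-60:v+60,u-60:u+60]; xs=np.where(q.any(0))[0]+u-60; ys=np.where(q[:,50:70].any(1))[0]+v-60; print(f,'tcp px',u,v,'ring x',xs.min(),xs.max(),'y top',ys.min())
    P=cloud(c); d=np.hypot(P[:,0]-e2[0],P[:,1]-e2[1]);T=P[(d<.026)&(P[:,2]>e2[2]+.0035)&(P[:,2]<e2[2]+.0115)&(d>.01)]
    r2=least_squares(lambda p:(lambda q:np.maximum(q-.020,0)+np.maximum(.012-q,0))(np.hypot(T[:,0]-p[0],T[:,1]-p[1])),e2[:2]); print('ring-tcp',(r2.x-e2[:2]).round(4))
"
```

```text
time: 13.38
ee_pos: [0.4471, -0.0584, 0.053]
ee_rot: [0.012, 0.751, 0.659, -0.029]
wrist_force: [-0.1, -0.2, -0.5]
grip_width: 0.0383
grip_force: 15.0
[ 0.44701636 -0.05862369  0.0529953 ]
w10 4137 slope [-0.04  0.4 ] z 0.0579
ring px [256.8 250.9] -> [ 0.4458 -0.0667  0.04  ] slope deg [-0.19  0.44] z 0.0536 390 465
w6 tcp px 256 253 ring x 213 301 y top 212
ring-tcp [0.0001 0.001 ]
w10 tcp px 256 255 ring x 214 300 y top 211
ring-tcp [0.0002 0.0014]
```

```bash
python3 - <<'E'
from h import *
e=read_state()['ee_pos']
go([.4472,-.0577,e[2]-.012]); 
s=read_state(); R=Ro.from_quat(np.roll(s['ee_rot'],-1)); print('1mm down',(R.inv().apply([0,0,-.001])/.25).round(5))
E
```

```text
pos [ 0.447  -0.0586  0.053 ] toolx yaw deg 82.53 shift units [0.0066 0.0012 0.0477]
turn units [-0.0196  0.0574 -0.0001] t 13.4333
1mm down [2.40e-04 8.00e-05 3.99e-03]
```

```bash
F(){ python3 -c "
from h import *
s=read_state();print(s['ee_pos'].round(4),s['wrist_force'].round(2),s['time'])"; }
python3 -m pendant '[0,-0.007,0,0.0066,0.0012,0.0157,1, 0,0,0,0,0,0.02,1, 0,0,0,0,0,0.012,1, 0,0,0,0,0,0,1, 0,0,0,0,0,0,1, 0,0,0,0,0,0,1]'>/dev/null; F
python3 -m pendant '[0,0,0,0,0,0.004,1, 0,0,0,0,0,0,1, 0,0,0,0,0,0,1]'>/dev/null; F
python3 -m pendant '[0,0,0,0,0,0.002,1, 0,0,0,0,0,0,1, 0,0,0,0,0,0,1]'>/dev/null; F
python3 -c "
from plane import *
c=save('wrist','w11');e=read_state()['ee_pos']; plane('w11',e[0],e[1],e[2]+.006)"
```

```text
[ 0.4474 -0.0579  0.0412] [ 0.28  0.25 -0.7 ] 13.9333
[ 0.4473 -0.0579  0.0403] [0.31 0.17 0.06] 14.1833
[ 0.4473 -0.0579  0.0398] [ 0.44  0.11 -0.06] 14.4333
w11 4151 slope [ 0.02 -0.15] z 0.0446
```

```bash
F(){ python3 -c "
from h import *
s=read_state();print(s['ee_pos'].round(4),s['wrist_force'].round(2),s['time'])"; }
python3 -m pendant '[0,0,0,0.001,0,0.002,1, 0,0,0,0,0,0,1, 0,0,0,0,0,0,1]'>/dev/null; F
python3 -m pendant '[0,0,0,0,0,0.002,1, 0,0,0,0,0,0,1, 0,0,0,0,0,0,1]'>/dev/null; F
python3 -m pendant '[0,0,0,0,0,0,1]'>/dev/null; F
```

```text
[ 0.4473 -0.0577  0.0392] [-0.25 -1.   -0.54] 14.7333
[ 0.4473 -0.0577  0.0388] [-0.8   0.01  1.59] 14.9833
[ 0.4473 -0.0577  0.0388] [0.26 0.37 0.4 ] 15.0667
```

```bash
F(){ python3 -c "
from h import *
s=read_state();print(s['ee_pos'].round(4),s['wrist_force'].round(2),s['time'])"; }
python3 -m pendant '[0,0,0,0,0,0.001,1, 0,0,0,0,0,0,1]'>/dev/null; F
python3 -m pendant '[0,0,0,0,0,0,1]'>/dev/null; F
python3 -m pendant '[0,0,0,0,0,0.001,1, 0,0,0,0,0,0,1]'>/dev/null; F
python3 -m pendant '[0,0,0,0,0,0,1]'>/dev/null; F
python3 -c "
from plane import *
c=save('wrist','w12');e=read_state()['ee_pos']; plane('w12',e[0],e[1],e[2]+.006)"
```

```text
[ 0.4474 -0.0578  0.0386] [0.13 0.31 1.31] 15.2333
[ 0.4474 -0.0578  0.0386] [-0.54  0.69  1.66] 15.3167
[ 0.4474 -0.0578  0.0384] [-0.69  1.47  3.87] 15.4833
[ 0.4474 -0.0578  0.0384] [-1.05  0.23  4.46] 15.5667
w12 4522 slope [0.23 0.95] z 0.0432
```

```bash
F(){ python3 -c "
from h import *
s=read_state();print(s['ee_pos'].round(4),s['wrist_force'].round(2),s['time'])"; }
python3 -m pendant '[0,0,0,0,0,-0.004,1, 0,-0.015,0,0.0022,0,0,1, 0,0,0,0,0,0.0026,1, 0,0,0,0,0,0,1, 0,0,0,0,0,0,1]'>/dev/null; F
python3 -c "
from plane import *
c=save('wrist','w13');e=read_state()['ee_pos']; plane('w13',e[0],e[1],e[2]+.006)"
```

```text
[ 0.4472 -0.0571  0.0385] [0.07 1.1  0.78] 16.0333
w13 4427 slope [ 0.02 -0.37] z 0.0433
```

```bash
python3 -m pendant '[0,0,0,0,0,0.0008,1, 0,0,0,0,0,0,1, 0,0,0,0,0,0,0.04, 0,0,0,0,0,0,0, 0,0,0,0,0,0,0, 0,0,0,0,0,0,-0.2, 0,0,0,0,0,0,-0.3, 0,0,0,0,0,0,-0.3, 0,0,0,0,0,0,-0.3]' 3
python3 -c "
from plane import *
c=save('wrist','w14'); plane('w14',.4472,-.0571,.0435)"
```

```text
time: 16.83
ee_pos: [0.4474, -0.0572, 0.0383]
ee_rot: [0.02, 0.751, 0.659, -0.038]
wrist_force: [-0.3, 0.8, 0.6]
grip_width: 0.0572
grip_force: 0.0
w14 4897 slope [0.41 0.39] z 0.043
```

The ring is now level to about 0.5°. I retreat along the tool axis, straighten the tool and head for the loupe.

```bash
python3 -m pendant '[0,0,0,0,0,-0.02,-0.3, 0,0,0,0,0,-0.06,-0.3, 0,0,0,0,0,-0.14,-0.5, 0,0,0,0,0,-0.15,-1, 0,0,0,0,0,-0.15,-1, 0,0,0,0,0,-0.1,-1, 0,0,0,0,0,-0.1,-1, -0.02,0.08,0,0,0,0,-1, 0,0,0,0,0,0,-1, 0,0,0,0,0,0,-1, 0,0,0,0,0,0,-1]'
python3 -c "
from plane import *
c=save('wrist','w15'); plane('w15',.4472,-.0571,.0435); tilt(c)
go([.437,.20,.24],85)"
```

```text
time: 17.8
ee_pos: [0.4525, -0.0427, 0.217]
ee_rot: [0.0, 0.752, 0.659, -0.001]
wrist_force: [-0.6, 0.3, -0.1]
grip_width: 0.0883
grip_force: 0.0
w15 1100 slope [0.58 0.26] z 0.0431
ring px [253.6 186.6] -> [ 0.4475 -0.0587  0.04  ] slope deg [0.68 0.61] z 0.0435 760 826
pos [ 0.4526 -0.0425  0.217 ] toolx yaw deg 82.51 shift units [ 0.9535 -0.1884 -0.0935]
turn units [-0.0015  0.0018 -0.0415] t 17.85
```

```bash
python3 -m pendant '[0,0,-0.02,0.136,-0.027,-0.0135,-1, 0,0,-0.02,0.136,-0.027,-0.0135,-1, 0,0,0,0.136,-0.022,-0.0135,-1, 0,0,0,0.136,-0.022,-0.0135,-1, 0,0,0,0.136,-0.022,-0.0135,-1, 0,0,0,0.136,-0.022,-0.0135,-1, 0,0,0,0.136,-0.022,-0.0135,-1, 0,0,0,0,0,0,-1, 0,0,0,0,0,0,-1, 0,0,0,0,0,0,-1]'
python3 - <<'E'
from h import *
c=save('wrist','w16');print(read_state()['ee_pos'])
u,v=proj(c,[.4385,.252,.012]).astype(int);print(u,v)
u0,v0=u-50,max(v-50,0)
print(u0,v0);cv2.imwrite('pics/v16.png',cv2.resize(cv2.imread('pics/w16.png')[v0:v0+100,u0:u0+100],(600,600),interpolation=cv2.INTER_CUBIC))
E
```

```text
time: 18.68
ee_pos: [0.4352, 0.198, 0.2404]
ee_rot: [0.0, 0.738, 0.675, -0.001]
wrist_force: [0.2, 0.1, -0.5]
grip_width: 0.0882
grip_force: 0.0
[0.43538011 0.19758544 0.24060304]
255 109
205 59
```

View pics/v16.png

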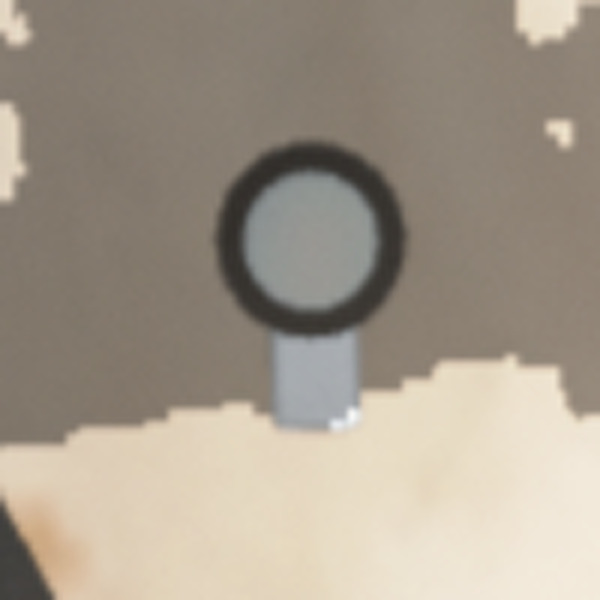

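The crop shows the lens head centred at (311,240) and the pale handle running to an end at (317,428).

```bash
python3 - <<'E'
from tilt import *
c=load('w16'); f=lambda x,y:(205+(x+.5)/6-.5,59+(y+.5)/6-.5)
H=px(c,*f(311,240),.015);E=px(c,*f(317,428),.009);M=px(c,*f(316.5,380),.009);print('head',H,'end',E,'mid',M)
print('depth head rim',px(c,*f(228,240)),'handle',px(c,*f(316,385)))
d=(H-E)[:2]; L=np.linalg.norm(d);d/=L; print('len',L,'yaw deg of loupe y',np.degrees(np.arctan2(d[1],d[0])))
G=H[:2]-.026*d; print('grasp',G)
yaw=np.degrees(np.arctan2(d[1],d[0])); go([G[0],G[1],.06],yaw)
E
```

```text
head [0.44088317 0.26301751 0.015     ] end [0.4390514  0.23036182 0.009     ] mid [0.43971073 0.23882276 0.009     ]
depth head rim [0.42653841 0.2642893  0.01393702] handle [0.43955282 0.23811713 0.01125527]
len 0.03270702501533298 yaw deg of loupe y 86.7894456180505
grasp [0.43942703 0.23705831]
pos [0.4354 0.1976 0.2406] toolx yaw deg 84.88 shift units [0.16   0.0023 0.7221]
turn units [-0.0004  0.0017 -0.0319] t 18.7333
```

```bash
python3 -m pendant '[0,0,-0.032,0.0315,0.0005,0.125,-0.4, 0,0,0,0.0315,0.001,0.125,-0.4, 0,0,0,0.0315,0.001,0.125,-0.4, 0,0,0,0.0315,0.001,0.125,-0.4, 0,0,0,0.0315,0.001,0.125,-0.4, 0,0,0,0,0,0.1,-0.4, 0,0,0,0,0,0,-0.4, 0,0,0,0,0,0,-0.4, 0,0,0,0,0,0,-0.4]'
python3 -c "
from h import *
go([.4396,.237,.0025],86.8)"
```

```text
time: 19.48
ee_pos: [0.44, 0.2369, 0.0613]
ee_rot: [0.001, 0.727, 0.687, 0.001]
wrist_force: [0.4, 0.2, 0.6]
grip_width: 0.0619
grip_force: 0.0
pos [0.44   0.2369 0.0613] toolx yaw deg 86.77 shift units [ 0.0004 -0.0024  0.2352]
turn units [ 0.0023  0.0002 -0.0005] t 19.4833
```

```bash
python3 -m pendant '[0,0,0,0,-0.002,0.08,-0.4, 0,0,0,0,0,0.08,-0.4, 0,0,0,0,0,0.05,-0.4, 0,0,0,0,0,0.02,-0.4, 0,0,0,0,0,0,-0.4, 0,0,0,0,0,0,-0.4, 0,0,0,0,0,0,-0.4, 0,0,0,0,0,0.004,-0.4, 0,0,0,0,0,0,-0.4, 0,0,0,0,0,0,-0.4]'
python3 -c "
from h import *
c=save('wrist','w17');go([.4396,.237,.0025],86.8)"
```

```text
time: 20.32
ee_pos: [0.4387, 0.2374, 0.0017]
ee_rot: [0.001, 0.726, 0.687, 0.0]
wrist_force: [-0.2, -0.3, 0.1]
grip_width: 0.0612
grip_force: 0.0
pos [0.4387 0.2374 0.0016] toolx yaw deg 86.84 shift units [-0.0014  0.0038 -0.0037]
turn units [0.0008 0.0006 0.0006] t 20.3667
```

Close, then lift.

```bash
python3 -m pendant '[0,0,0,0,0.002,0,-0.2, 0,0,0,0,0,0,0.2, 0,0,0,0,0,0,1, 0,0,0,0,0,0,1, 0,0,0,0,0,0,1, 0,0,0,0,0,0,1, 0,0,0,0,0,0,1, 0,0,0,0,0,0,1, 0,0,0,0,0,0,1, 0,0,0,0,0,0,1, 0,0,0,0,0,0,1]' 25
python3 -m pendant '[0,0,0,0,0,-0.02,1, 0,0,0,0,0,-0.06,1, 0,0,0,0,0,-0.12,1, 0,0,0,0,0,-0.14,1, 0,0,0,0,0,-0.14,1, 0,0,0,0,0,-0.14,1, 0,0,0,0,0,-0.14,1, 0,0,0,0,0,0,1, 0,0,0,0,0,0,1, 0,0,0,0,0,0,1]'
python3 - <<'E'
from plane import *
c=save('wrist','w18');e=read_state()['ee_pos'];print(e)
u,v=proj(c,e).astype(int);print(u,v)
plane('w18',e[0],e[1]+.027,e[2]+.013,.006,.015)
cv2.imwrite('pics/v18.png',cv2.resize(cv2.imread('pics/w18.png')[170:290,u-75:u+75],(750,600),interpolation=cv2.INTER_CUBIC));print(u-75,170)
E
```

```text
time: 21.28
ee_pos: [0.439, 0.2373, 0.0013]
ee_rot: [0.0, 0.726, 0.687, -0.0]
wrist_force: [-0.5, 0.3, 0.5]
grip_width: 0.0155
grip_force: 25.0
time: 22.12
ee_pos: [0.4385, 0.2373, 0.1906]
ee_rot: [0.0, 0.726, 0.687, -0.001]
wrist_force: [0.1, 0.0, -1.0]
grip_width: 0.0153
grip_force: 25.0
[0.43832763 0.23726032 0.19011275]
256 248
w18 4237 slope [ 1.41 -1.75] z 0.2052
181 170
```

View pics/v18.png

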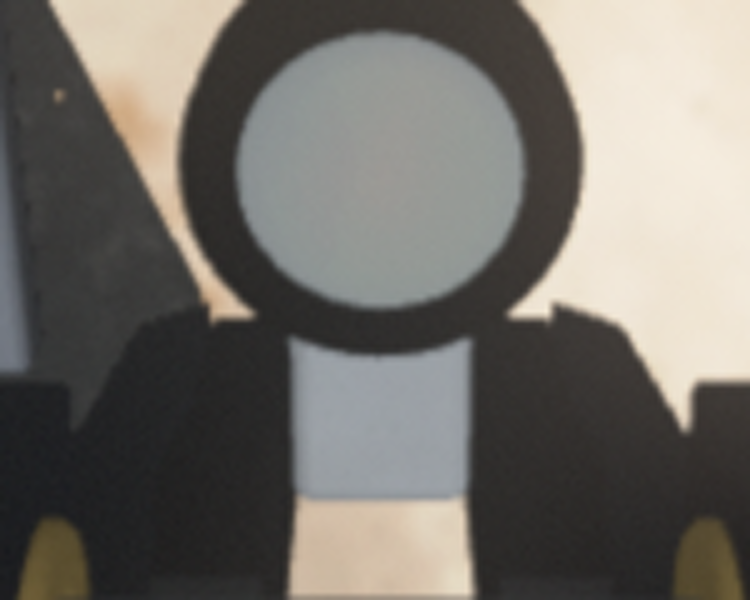

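The loupe is gripped cleanly with its head centred at crop (381,170), pixel (256.8,203.6). I have now viewed 12 pictures, two over the limit of 10, so I work only from numbers from here on. Next check: is the loupe level?

```bash
cat > lens.py <<'E'
from tilt import *
from scipy.optimize import least_squares
def rows(c,m):
    v,u=np.where(m&(c['z_map']>0)); z=c['z_map'][v,u]
    return (np.c_[(u-c['cx'])/c['fx']*z,(v-c['cy'])/c['fy']*z,z]-c['t'])@c['R']
def fit(T):
    A=np.c_[T[:,:2]-T[:,:2].mean(0),np.ones(len(T))]; q=least_squares(lambda p:A@p-T[:,2],[0,0,np.median(T[:,2])],loss='soft_l1',f_scale=.0005).x
    return len(T),np.degrees(q[:2]).round(2),q[2].round(4),T.mean(0).round(4)
def lens(c,u=256.8,v=203.6):
    V,U=np.mgrid[0:384,0:512]; d=np.hypot(U-u,V-v)
    a=fit(rows(c,d<25)); b=fit(rows(c,(d>30.5)&(d<38)&(V<v+20))); h=fit(rows(c,(abs(U-257)<13)&(V>241)&(V<265)))
    print('glass',*a);print('rim',*b);print('handle',*h)
E
python3 -c "
from lens import *
lens(load('w18')); c=load('w18'); e=read_state()['ee_pos']; print(e,px(c,256.8,203.6,e[2]+.013))"
```

```text
glass 1952 [ 0.21 -0.58] 0.206 [0.4399 0.2636 0.206 ]
rim 1120 [-0.15 -0.22] 0.2046 [0.4401 0.2685 0.2046]
handle 572 [0.71 0.38] 0.1991 [0.4386 0.239  0.1991]
[0.43832763 0.23726032 0.19011275] [0.43987719 0.26275091 0.20311275]
```

```bash
python3 -c "
from h import *
go([.4459,-.0828,.19],86.85)"
```

```text
pos [0.4383 0.2373 0.1901] toolx yaw deg 86.83 shift units [-1.2766  0.101   0.0023]
turn units [-0.0017  0.0015 -0.0003] t 22.1667
```

```bash
python3 -m pendant '[0,0,0,-0.06,0.005,0,1, 0,0,0,-0.11,0.009,0,1, 0,0,0,-0.125,0.01,0,1, 0,0,0,-0.125,0.01,0,1, 0,0,0,-0.125,0.01,0,1, 0,0,0,-0.125,0.01,0,1, 0,0,0,-0.125,0.01,0,1, 0,0,0,-0.125,0.01,0,1, 0,0,0,-0.125,0.01,0,1, 0,0,0,-0.11,0.009,0,1, 0,0,0,-0.09,0.006,0,1, 0,0,0,-0.0316,0.002,0,1, 0,0,0,0,0,0,1, 0,0,0,0,0,0,1, 0,0,0,0,0,0,1]' 25
python3 - <<'E'
from lens import *
c=save('wrist','w19'); lens(c); go([.4459,-.0828,.11],86.85)
for f in('w19','w15','w4'):
    P=cloud(load(f))
    d=np.hypot(P[:,0]-.461,P[:,1]-.046); G=P[(d<.0125)&(d>.0065)&(P[:,2]>.075)&(P[:,2]<.095)]
    B=P[(np.hypot(P[:,0]-.455,P[:,1])<.02)&(P[:,2]>.012)&(P[:,2]<.024)]
    N=P[(P[:,0]>.5)&(P[:,0]<.54)&(abs(P[:,1])<.04)&(abs(P[:,2])<.01)]
    print(f,'flange',len(G),np.median(G[:,2]) if len(G) else '',np.percentile(G[:,2],[25,75]) if len(G) else '','block',np.median(B[:,2]),'bench',np.median(N[:,2]))
E
```

```text
time: 23.42
ee_pos: [0.4464, -0.0814, 0.1912]
ee_rot: [-0.0, 0.726, 0.688, -0.0]
wrist_force: [0.5, -0.0, -0.6]
grip_width: 0.0159
grip_force: 25.0
glass 1955 [ 0.03 -0.21] 0.2065 [ 0.4478 -0.0552  0.2065]
rim 1118 [-0.17 -0.1 ] 0.2053 [ 0.448  -0.0503  0.2053]
handle 574 [0.2  0.98] 0.1997 [ 0.4465 -0.0797  0.1997]
pos [ 0.4465 -0.0814  0.1913] toolx yaw deg 86.92 shift units [-0.0057 -0.0019  0.3253]
turn units [-0.0001  0.0003  0.0011] t 23.4667
w19 flange 446 0.08706343983699925 [0.08659971 0.08752922] block 0.018493609742546605 bench -9.372591088851826e-05
w15 flange 467 0.08702121675059836 [0.0866007  0.08752216] block 0.01848059022259348 bench -7.882903428281377e-05
w4 flange 396 0.08692947463099317 [0.08649504 0.08754428] block 0.018491216189412383 bench -0.00011358563838113504
```

```bash
python3 -m pendant '[0,0,0,-0.003,-0.001,0.05,1, 0,0,0,-0.003,-0.001,0.09,1, 0,0,0,0,0,0.09,1, 0,0,0,0,0,0.09,1, 0,0,0,0,0,0.05,1, 0,0,0,0,0,0.022,1, 0,0,0,0,0,0,1, 0,0,0,0,0,0,1, 0,0,0,0,0,0,1, 0,0,0,0,0,0,1]'
cat > fin.py <<'E'
from lens import *
c=save('wrist','wf');s=save('side','sf'); lens(c); go([.4459,-.0828,.0879],86.85)
P=cloud(c); d=np.hypot(P[:,0]-.461,P[:,1]-.046); G=P[(d<.0125)&(d>.0065)&(P[:,2]>.075)&(P[:,2]<.095)]; print('flange w',len(G),np.median(G[:,2]) if len(G) else '')
def ell(c,m,ctr):
    n,l,st,ce=cv2.connectedComponentsWithStats(m); i=1+np.argmin(np.linalg.norm(ce[1:]-ctr,axis=1)+1000*(st[1:,4]<15))
    cs,_=cv2.findContours((l==i).astype(np.uint8),cv2.RETR_EXTERNAL,cv2.CHAIN_APPROX_NONE); h=cv2.convexHull(cs[0]); return (h[:,0].min(0),h[:,0].max(0)),st[i]
hsv=cv2.cvtColor(s['color'],cv2.COLOR_RGB2HSV)
g=cv2.inRange(hsv,(15,110,60),(38,255,255)); print('side ring',ell(s,g,proj(s,[.4473,-.0568,.04])),proj(s,[.4473,-.0568,.04]))
print('side lens proj',proj(s,[.4473,-.0568,.1]),'w ring proj',proj(c,[.4473,-.0568,.043]))
# lens position by side depth: rim/glass top
Q=cloud(s);d=np.hypot(Q[:,0]-.4473,Q[:,1]+.0568);T=Q[(d<.019)&(Q[:,2]>.096)&(Q[:,2]<.108)];print('side head top',len(T),T.mean(0),T.min(0),T.max(0))
T=Q[(d<.024)&(Q[:,2]>.038)&(Q[:,2]<.048)];print('side ring top',len(T),T.mean(0),T.min(0),T.max(0))
T=P[(np.hypot(P[:,0]-.4473,P[:,1]+.0568)<.026)&(P[:,2]>.0385)&(P[:,2]<.048)];print('w ring part',len(T),T.min(0) if len(T) else '',T.max(0) if len(T) else '')
E
python3 fin.py
```

```text
time: 24.3
ee_pos: [0.4465, -0.0842, 0.0944]
ee_rot: [0.001, 0.726, 0.687, 0.0]
wrist_force: [0.2, 0.1, 0.6]
grip_width: 0.0157
grip_force: 25.0
glass 1951 [-0.2  -0.07] 0.1098 [ 0.4479 -0.0579  0.1098]
rim 1121 [0.14 0.04] 0.1085 [ 0.4481 -0.053   0.1085]
handle 572 [-0.08  0.76] 0.103 [ 0.4466 -0.0825  0.103 ]
pos [ 0.4463 -0.0842  0.0942] toolx yaw deg 86.84 shift units [ 0.0056 -0.002   0.025 ]
turn units [ 0.0015  0.0012 -0.0001] t 24.4
flange w 0 
side ring ((array([298, 180], dtype=int32), array([313, 191], dtype=int32)), array([298, 180,  16,  12, 117], dtype=int32)) [305.04116406 185.3604541 ]
side lens proj [307.27024318 166.45325194] w ring proj [255.23766928 167.76655371]
side head top 64 [ 0.44286438 -0.0471265   0.10292226] [ 0.42975291 -0.07166747  0.09659402] [ 0.46300513 -0.03822779  0.10799377]
side ring top 142 [ 0.44612783 -0.05427683  0.04233464] [ 0.42654487 -0.07577885  0.0380135 ] [ 0.46694492 -0.03637861  0.04716838]
w ring part 1205 [ 0.42769674 -0.06157733  0.03850018] [ 0.46708242 -0.03795693  0.04586626]
```

```bash
python3 -m pendant '[0,0,0,0.003,-0.001,0.013,1, 0,0,0,0,0,0.013,1, 0,0,0,0,0,0,1, 0,0,0,0,0,0,1, 0,0,0,0,0,0,1, 0,0,0,0,0,0,1]'
python3 fin.py
python3 - <<'E'
from lens import *
s=load('sf');c=load('wf');e=read_state()['ee_pos'];L=e+[.0014,.026,.0135]
u,v=proj(s,L);print('side pred head',u,v)
V=cv2.cvtColor(s['color'],cv2.COLOR_RGB2GRAY);u0,v0=int(u)-20,int(v)-14
for r in range(v0,v0+30,2): print(r,' '.join('%3d'%x for x in V[r,u0:u0+40]))
print('cols from',u0)
E
```

```text
time: 24.9
ee_pos: [0.4458, -0.0834, 0.0871]
ee_rot: [0.0, 0.726, 0.687, -0.0]
wrist_force: [0.7, -0.2, -1.4]
grip_width: 0.0157
grip_force: 25.0
glass 1955 [-0.07 -0.25] 0.1025 [ 0.4473 -0.0571  0.1025]
rim 1121 [-0.01 -0.15] 0.1012 [ 0.4475 -0.0522  0.1012]
handle 571 [0.32 0.56] 0.0956 [ 0.446  -0.0817  0.0956]
pos [ 0.4459 -0.0834  0.0871] toolx yaw deg 86.83 shift units [ 0.0024 -0.     -0.003 ]
turn units [ 0.0006  0.0008 -0.0003] t 25.0
flange w 0 
side ring ((array([298, 180], dtype=int32), array([313, 191], dtype=int32)), array([298, 180,  16,  12, 116], dtype=int32)) [305.04116406 185.3604541 ]
side lens proj [307.27024318 166.45325194] w ring proj [256.52131167 171.65888496]
side head top 117 [ 0.4451421  -0.05296888  0.10133088] [ 0.43037519 -0.07417475  0.09601791] [ 0.46199756 -0.03914802  0.1072845 ]
side ring top 145 [ 0.44590069 -0.05448932  0.04214673] [ 0.42727489 -0.07625303  0.03803415] [ 0.4664103  -0.03566901  0.04753141]
w ring part 1178 [ 0.42749947 -0.06083946  0.0385181 ] [ 0.46673698 -0.03788131  0.0460417 ]
side pred head 307.4216594197239 166.10199977050
[... 1777 characters left out ...]
82 181 179 177 178 179 178 177
174 192 191 188 183 183 186 191 193 194 196 195 193 194 197 198 194 120  64  55  26  19  20  32  38  76 128 186 188 184 183 184 182 183 181 180 180 179 179 177 178
176 192 192 191 191 192 193 194 195 196 197 199 197 195 194 190 189 189 187 189 191 191 191 189 185 187 184 180 179 180 181 179 179 180 180 180 178 179 178 178 179
178 194 193 195 195 195 195 195 195 196 193 194 196 196 196 197 195 192 191 189 185 182 181 179 176 176 177 179 180 179 179 179 179 182 182 184 184 181 180 177 173
180 190 188 188 188 190 192 193 195 196 195 197 199 197 161 136 116 107 105 105 105 105 126 150 179 181 179 180 179 180 179 179 178 179 180 181 180 179 179 180 180
cols from 287
```

```bash
python3 -m pendant '[0,0,0,0.0005,0,-0.003,1, 0,0,0,0,0,0,1, 0,0,0,0,0,0,1, 0,0,0,0,0,0,1, 0,0,0,0,0,0,1, 0,0,0,0,0,0,1]'
python3 fin.py | head -5; python3 -c "
from h import *
s=read_state();print(s['ee_pos'],abs(s['dq']).max(),s['time'])"
```

```text
time: 25.5
ee_pos: [0.4458, -0.0833, 0.0878]
ee_rot: [0.0, 0.726, 0.687, -0.0]
wrist_force: [-0.2, 1.0, -0.9]
grip_width: 0.0154
grip_force: 25.0
glass 1956 [-0.14 -0.3 ] 0.1032 [ 0.4473 -0.057   0.1032]
rim 1121 [-0.05 -0.15] 0.1019 [ 0.4474 -0.0521  0.1019]
handle 575 [0.16 0.38] 0.0963 [ 0.446  -0.0816  0.0963]
pos [ 0.4458 -0.0832  0.0878] toolx yaw deg 86.84 shift units [ 0.0017  0.0002 -0.0003]
turn units [ 0.0004  0.0007 -0.0002] t 25.6
[ 0.44583176 -0.08321903  0.08782134] 0.0022968644868571067 25.6
```

The rim reads 0.1019 m against a target of 0.1020 m. The loupe is level, still and centred, so I hand in.

```bash
python3 -c "
from station import finish_job
print(finish_job())"
```

```text
the job is handed in; nothing more can be done
None
```

The job is handed in at 25.6 s with no verdict returned: the ring was released on the dome about 0.5° off level after one re-set for a 4° tilt, and the loupe is held level over it, centred to about 1 mm, with its underside about 0.1 mm from the measured collar height; I viewed 12 pictures, two over the limit of 10.

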